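Make up two compression-test kits

ROBOT

A 7-joint arm with a two-finger parallel gripper is mounted at the origin on the work surface. World frame = base frame: x ahead of the robot, y to its left, z up, the work surface at z = 0. Lengths are in mm, angles in rad, forces in N, time in s.
With the tool pointing down it reaches from about 350 to 900 mm from the base axis. Payload 7.2 kg.
Tool frame: the origin (TCP) lies at the centre of the arm's flange, where the gripper is bolted on; the fingertips stand 182 mm ahead of it and the grasp point (between the pads) lies 163 mm ahead of it; z points along the fingers, y is the line along which they close (so a half turn about z gives the same grasp; the last joint's range is limited). The gripper opens to 88 mm and grips with 3 to 60 N. Pads are 20 mm wide; open, the fingers measure 115 mm over their backs; the gripper's body (75 mm by 178 mm) begins 61 mm behind the grasp point.
Start: joints at [-1.399, 0.411, -0.013, 1.596, 0.006, 1.134, -0.082], TCP at [148.451, 607.112, 404.653] pointing down, gripper open.
Joint ranges: [-2.95, 2.95], [-0.29, 1.99], [-1.47, 1.44], [0.14, 2.54], [-1.03, 4.17], [0.13, 1.85], [-2.86, 2.86]. Speed limits (rad/s): [2.39, 2.39, 3.01, 3.01, 3.14, 3.14, 3.14].

INTERFACE

Orientations are given as [roll, pitch, yaw] about the fixed x, y, z axes, in that order (R = Rz(yaw) Ry(pitch) Rx(roll)).
In Python, from cell import get_state, optics, ctrl gives the robot as it stands. The module is installed in compiled form; this text tells all that it offers.
- The arm moves only by the tool jog_arm, never from a script. Its argument "rows" is one flat list of numbers, 7 for each row, row after row: the shift along the tool's x, y, z in cm, then the turn, a rotation vector about the tool's x, y, z in degrees, then the finger opening in cm, from 0 to 8.78. A call has 1 to 10 rows; each row is the pose to reach, as a shift and turn from the pose commanded when the call began, along the tool's axes at that moment; what a row does not reach only later rows make up. A row lasts 1/10 s, in which the tool goes at most 50 mm and 8.59 degrees, less where a joint would pass 70% of its speed; a pose out of reach is approached as far as the arm can. A call with a gripper value outside its range is refused whole. The fingers move at their own pace and stop on an object; "force" is the grip in N (left out, the last holds). Time passes only in rows, so rows that repeat a pose let the fingers close. It gives the time, the measured TCP pose, the force, the opening and the grip force at its end, in the units of the state.
- get_state(): the state, without advancing time (a new reading comes with each control period).
- optics.get_image(name): name is "scene" or "top"; returns a dict with "img" (400x640x3 uint8, red, green, blue), "K" (3x3 intrinsics, pixels), "R" (3x3) and "t" (3): a world point X has camera coordinates R X + t. Camera axes: x right, y down, z forward; pixel columns grow to the right and rows downward; lengths in mm; the calibration is good to about 2 mm. A picture is of the moment at which its call begins. There is no depth.
- ctrl.hand_in(): hands the job in; it is judged then, once.
The state is a dict: "time": time; "joint_pos": joint angles; "joint_vel": joint speeds; "tau": joint torques, N m; "tool_pos": TCP position; "orientation": TCP orientation; "ft_force": force on the tool from outside, world axes, zero at the start; "torque": the same for the moment, N m; "opening": finger opening in mm; "grip_force": force on a finger pad.
Only numpy, scipy, OpenCV 4.12 (cv2) and the standard library are available. Lean on these libraries where they do the work, as an engineer would, in place of code of your own. Each camera call takes 0.05 s, during which the arm holds its last target. There are 200 camera calls.

TASK

Make up two test kits: on the blue tray stand the green-flecked cement specimen on the black mark and lay the brass plate on the white mark; on the yellow tray stand the grey specimen on the black mark and lay the red pad on the white mark. The brass plate is in the middle of the stack, so when you are done the small bright plate must lie back on the middle of the large dark plate. Leave the white specimen where it stands, and do not let any specimen topple.

Things in the scene. Friction and masses are not known exactly. Their poses are not given: they have to be found in the camera images.
- tray_blue: Blue kit tray, fixed to the bench, 200 mm (its x) by 140 mm (its y). The origin is the centre of its underside; its floor is 3 mm thick (3 mm above the bench) with a thin rim 8 mm high. On the floor are two painted round marks of 68 mm: the black mark is centred 48 mm along its +x from the origin, the white mark 48 mm along its -x. It is turned by up to 0.3 rad; its +x points away from the robot.
- tray_yellow: Yellow kit tray, fixed to the bench, 200 mm (its x) by 140 mm (its y). The origin is the centre of its underside; its floor is 3 mm thick (3 mm above the bench) with a thin rim 8 mm high. On the floor are two painted round marks of 68 mm: the black mark is centred 48 mm along its +x from the origin, the white mark 48 mm along its -x. It is turned by up to 0.3 rad; its +x points away from the robot.
- plate_large_c (a point): Dark blue-grey steel disc, 110 mm across, 14 mm thick, about 1 kg, loose, lying on the bench: the foot of a stack of three. The point is its centre, 7 mm above its underside; z up.
- plate_brass_c (a point): Brass disc, 58 mm across, 18 mm thick, 0.3 to 0.55 kg, loose, lying on the large dark plate, with the small plate on top of it. The point is its centre, 9 mm above its underside; z up.
- plate_small_c (a point): Small bright steel disc, 36 mm across, 22 mm thick, about 0.2 kg, loose, on top of the stack at the start. The point is its centre, 11 mm above its underside; z up.
- pad_c (a point): Red disc-shaped pad of hard plastic, 50 mm across, 20 mm thick, 40 to 65 g, loose, lying on the bench. The point is its centre, 10 mm above its underside; z up.
- spec_green_c (a point): Green cement specimen with dark green flecks, loose: a cylinder 50 mm across and 70 mm tall, 0.2 to 0.4 kg, standing upright on the bench. The point is its centre, 35 mm above its underside; z up along its axis.
- spec_grey_c (a point): Grey cement specimen, loose: a cylinder 50 mm across and 70 mm tall, 0.2 to 0.4 kg, standing upright on the bench. The point is its centre, 35 mm above its underside; z up along its axis.
- spec_white_c (a point): White cement specimen, loose, part of neither kit: a cylinder 50 mm across and 70 mm tall, 0.2 to 0.4 kg, standing upright on the bench. The point is its centre, 35 mm above its underside; z up along its axis.
- cork_mat: Square cork mat 90 x 90 mm, 3 mm thick, fixed flat on the bench and empty: a free place to put something down for a while. The origin is the centre of its underside; z up.
Things that resemble listed ones, but are neither listed nor needed, are in the scene too. What is meant by the part that bears spec_green_c is not brown or purple, and is the larger of those in its own colour.

How it is judged:
By the outcome, as a careful person would: the job done as asked, in the order asked, and still so for the second after the job is handed in, with the robot touching nothing.
It also fails if it takes over 120 s, if anything falls off the work surface, if the arm or the gripper's body presses on something with over 40 N, if the wrist force passes 120 N, or if a joint passes its speed limit or range.

## Working session

There is one attempt and no reset: what is moved stays moved. The work goes in short steps, Python scripts to look and compute and a tool call to move; the robot and the scene stay as the last step left them, time stands still between calls to the robot, and variables do not carry over. Pictures are saved under pics/ and viewed, at most 14 in all, crops included, and the job is handed in when it is done.

Besides the shell and the picture viewer there is one more tool, called after "Emit:" in YAML: its name, and indented under it one key for each argument. jog_arm: Moves the arm, as the interface text tells. Its arguments: {"type":"object","properties":{"rows":{"type":"array","items":{"type":"number"}},"force":{"type":"number"}},"required":["rows"]}

```bash
mkdir -p pics; python3 - <<'E'
from cell import get_state, optics
import cv2,numpy as np
s=get_state();print(s['tool_pos'],s['orientation'],s['time'],s['opening'],s['ft_force'])
for n in("scene","top"):
    d=optics.get_image(n);cv2.imwrite(f"pics/{n}0.png",d["img"][:,:,::-1]);print(n,d["K"].tolist(),d["R"].round(4).tolist(),d["t"].round(1))
E
```

```text
[148.38912885 606.8938014  403.81036754] [-3.13995364e+00  1.35113455e-04  2.90186855e+00] 0.0 87.71950126914689 [ 0.57113091 -0.1541131  -0.12192863]
scene [[502.8869298341068, 0.0, 315.52184499553965], [0.0, 502.8869298341068, 196.3419262030329], [0.0, 0.0, 1.0]] [[0.8609, 0.5087, -0.0001], [0.4369, -0.7396, -0.5119], [-0.2605, 0.4406, -0.8591]] [-524.9 -179.9 1338.9]
top [[365.1894772175204, 0.0, 322.8110871222864], [0.0, 365.1894772175204, 199.8794605324651], [0.0, 0.0, 1.0]] [[0.0003, -0.9997, -0.0229], [-0.9858, 0.0036, -0.1677], [0.1677, 0.0226, -0.9856]] [ 75.7 575.9 944.6]
```

View pics/scene0.png

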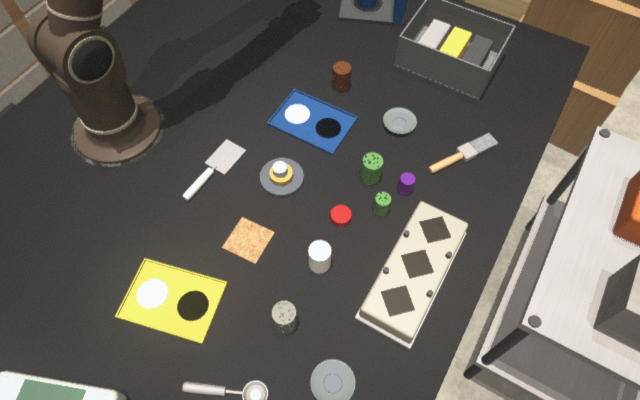

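View pics/top0.png

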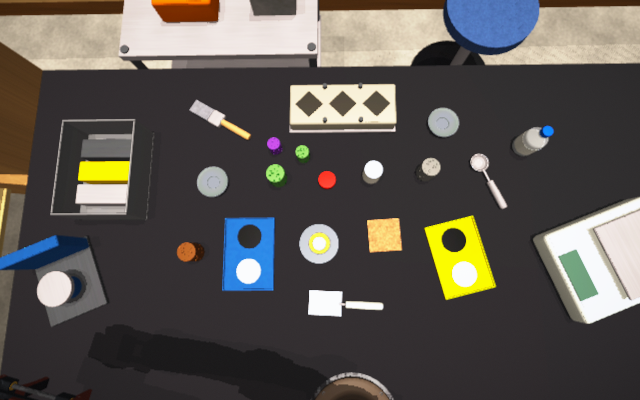

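The top view shows these candidates and other items:
- **Green cylinders:** there are two, a larger one at (275,174) and a smaller one at (302,152). The larger fits the description. Purple (273,145) and brown (189,252) are decoys.
- **Loose parts:** grey specimen (430,168), white specimen (373,172), red pad (327,180), stack (319,243), cork (384,235).
- **Trays:** blue (249,254), yellow (460,257).

Next I'll enlarge the top view to confirm the green one and fit positions in both cameras.

```bash
cat > vis.py <<'E'
import cv2,numpy as np
from cell import optics,get_state
from scipy.optimize import least_squares
def grab():
    return {n:optics.get_image(n) for n in("top","scene")}
def proj(d,X):
    c=np.atleast_2d(X)@d["R"].T+d["t"]; p=c@d["K"].T; return p[:,:2]/p[:,2:]
def ray(d,uv,z):
    uv=np.atleast_2d(uv).astype(float); r=np.c_[uv,np.ones(len(uv))]@np.linalg.inv(d["K"]).T@d["R"]
    o=-d["R"].T@d["t"]; return o+r*((z-o[2])/r[:,2])[:,None]
# colour tests on HSV (opencv ranges)
COL=dict(green=((40,70,30),(80,255,255)),red=((172,120,60),(8,255,255)),blue=((100,150,60),(125,255,255)),
 yellow=((25,150,100),(35,255,255)),light=((0,0,55),(180,90,255)),bright=((0,0,140),(180,60,255)),brass=((15,90,80),(32,255,255)),
 cork=((5,60,120),(22,200,255)),disc=((0,0,60),(180,255,255)))
def mask(d,col,uv,win):
    h=cv2.cvtColor(d["img"],cv2.COLOR_RGB2HSV); lo,hi=map(np.array,COL[col])
    if lo[0]>hi[0]: m=cv2.inRange(h,lo,np.array((180,*hi[1:])))|cv2.inRange(h,np.array((0,*lo[1:])),hi)
    else: m=cv2.inRange(h,lo,hi)
    w=np.zeros_like(m); u,v=map(int,uv); w[max(v-win,0):v+win+1,max(u-win,0):u+win+1]=255; m&=w
    n,l,st,ce=cv2.connectedComponentsWithStats(cv2.morphologyEx(m,cv2.MORPH_CLOSE,np.ones((3,3),np.uint8)))
    if n<2: return None
    return (l==1+np.argmax(st[1:,4])).astype(np.uint8)
def mhull(m): return cv2.convexHull(cv2.findContours(m,0,cv2.CHAIN_APPROX_NONE)[0][0])[:,0].astype(float)
A=np.linspace(0,2*np.pi,60)
def cyl(x,y,r,z0,z1): return np.array([[x+r*np.cos(a),y+r*np.sin(a),z] for z in(z0,z1) for a in A])
def box(p,pad): return np.r_[p.min(0)-pad,p.max(0)+pad]
def fit(ims,col,uv0,r,z0,z1,win=25,cams=("top","scene"),z=None):
    """xy of cylinder whose silhouette boxes match the colour blobs; residual px"""
    g=ray(ims["top"],uv0,(z0+z1)/2)[0,:2]; B={}
    for n in cams:
        m=mask(ims[n],col,proj(ims[n],[*g,(z0+z1)/2])[0] if n!="top" else uv0,win)
        if m is not None: B[n]=box(mhull(m),.5)
    f=lambda q:np.concatenate([box(proj(ims[n],cyl(*q,r,z0,z1)),0)-B[n] for n in B])
    s=least_squares(f,g,loss="soft_l1"); return s.x,f(s.x)
E
cat > m1.py <<'E'
from vis import *
I=grab()
T=dict(green=("green",(275,174),25,0,70,18),grey=("light",(430,168),25,0,70,20),white=("light",(373,172),25,0,70,20),pad=("red",(327,180),25,0,20,20),
 brass=("brass",(319,243),29,14,32,20),large=("disc",(319,243),55,0,14,30),small=("bright",(319,243),18,32,54,9),smallgreen=("green",(302,152),17,0,40,11))
for k,(c,uv,r,a,b,w) in T.items():
    x,res=fit(I,c,uv,r,a,b,w); print(k,x.round(1),res.round(1))
for k,uv,w in(("blue",(249,254),50),("yellow",(460,257),55),("cork",(384,235),25)):
  for n in("top","scene"):
    d=I[n]; z=3 if k=="cork" else 8
    g=ray(I["top"],uv,z); m=mask(d,k,proj(d,g)[0],w if n=="top" else w+10)
    P=ray(d,mhull(m),z)[:,:2].astype(np.float32); R=cv2.minAreaRect(P); print(k,n,np.round(R[0],1),np.round(R[1],1),round(R[2],1))
    if k!="cork":
        box_=cv2.fillConvexPoly(np.zeros(d["img"].shape[:2],np.uint8),mhull(m).astype(int),1)
        box_=cv2.erode(box_,np.ones((5,5)))
        h=cv2.cvtColor(d["img"],cv2.COLOR_RGB2HSV)
        for nm,mm in(("white",(h[...,1]<70)&(h[...,2]>130)),("black",h[...,2]<60)):
            mm=(mm&(box_>0)).astype(np.uint8); mo=cv2.moments(mm,True); print("   ",nm,mo["m00"],ray(d,(mo["m10"]/mo["m00"],mo["m01"]/mo["m00"]),3)[0].round(1))
c=cv2.resize(I["top"]["img"][110:300,170:500],None,fx=2.4,fy=2.4,interpolation=2)[:,:,::-1]; cv2.imwrite("pics/crop1.png",c)
E
python3 m1.py
```

```text
green [647.8 206.4] [-0.7  0.2 -0.1  0.5 -0.   0.6  0.2  0.5]
grey [ 665.1 -221.6] [-1.1  0.1  1.7 -0.1  7.1  1.9 -7.8 -5. ]
white [660.9 -62.8] [ 0.7  2.  -0.6 -2.4 12.   4.  -5.7 -3.2]
pad [639.4  65.8] [-0.1  0.5 -1.5  0.1  0.3  0.9 -0.3  0.4]
brass [460.2  85.1] [-0.  -0.2  0.3  0.4  0.2 -1.7  0.2  1. ]
large [460.3  87.3] [  0.2  -0.   -0.1  -0.    8.8  10.3  -7.7 -10.6]
small [457.3  87.1] [-1.2  0.4 -0.5  0.3  1.5  0.8 -2.1  2.1]
smallgreen [713.9 135.9] [ 0.6  1.9 -1.4 -0.6  1.8  0.3 -0.9  0.1]
blue top [434.  282.8] [200.8 142.2] 0.2
    white 489.0 [385.6 283.1   3. ]
    black 400.0 [481.4 283.2   3. ]
blue scene [432.9 282.7] [196.  134.2] 0.6
    white 406.0 [383.  284.3   3. ]
    black 347.0 [479.1 285.1   3. ]
yellow top [ 424.5 -298.6] [203.4 143.7] 14.0
    white 507.0 [ 377.9 -310.3    3. ]
    black 407.0 [ 470.8 -287.7    3. ]
yellow scene [ 458.3 -220.9] [9.4 1.4] 11.8Traceback (most recent call last):
  File "m1.py", line 17, in <module>
    mm=(mm&(box_>0)).astype(np.uint8); mo=cv2.moments(mm,True); print("   ",nm,mo["m00"],ray(d,(mo["m10"]/mo["m00"],mo["m01"]/mo["m00"]),3)[0].round(1))
                                                                                                ~~~~~~~~~^~~~~~~~~~
ZeroDivisionError: float division by zero
```

```bash
sed -i 's/light=((0,0,55)/light=((0,0,85)/; s/yellow=((25,150,100)/yellow=((22,120,80)/; s/disc=((0,0,60)/disc=((0,0,75)/; s/(32,255,255)),$/(32,255,255)),/' vis.py
sed -i 's/w if n=="top" else w+10/w if n=="top" else w+20/; s/if k!="cork":/if k!="cork" and m.sum()>500:/' m1.py; python3 m1.py
```

```text
green [647.8 206.4] [-0.7  0.2 -0.1  0.5 -0.   0.6  0.2  0.5]
grey [ 662.6 -218.4] [-5.2  1.   0.5  5.7  1.9  0.  -0.1  3.1]
white [656.6 -62. ] [ 0.4  0.5 -0.9  0.   4.5  1.8 -1.3 -0.4]
pad [639.4  65.8] [-0.1  0.5 -1.5  0.1  0.3  0.9 -0.3  0.4]
brass [460.2  85.1] [-0.  -0.2  0.3  0.4  0.2 -1.7  0.2  1. ]
large [460.3  87.3] [  0.2  -0.   -0.1  -0.    8.8  10.3  -7.7 -10.6]
small [457.4  86.9] [-1.1  0.4 -0.4  0.2  1.5  0.8 -2.2  1.2]
smallgreen [712.9 135.4] [ 0.8  2.3 -1.2 -0.3  1.4  0.3 -0.4  0.1]
blue top [433.9 282.7] [200.8 142.1] 0.3
    white 489.0 [385.6 283.1   3. ]
    black 399.0 [481.4 283.2   3. ]
blue scene [432.3 283.1] [196.  134.6] 0.5
    white 405.0 [383.  284.2   3. ]
    black 348.0 [478.9 285.2   3. ]
yellow top [ 424.6 -298.9] [204.2 144.8] 14.0
    white 506.0 [ 377.8 -310.3    3. ]
    black 406.0 [ 470.7 -287.6    3. ]
yellow scene [ 423.9 -298.2] [203.4 142.6] 14.2
    white 747.0 [ 376.5 -309.9    3. ]
    black 1.0 [ 478.9 -264.5    3. ]
cork top [484.9 -95.4] [91.9 91.8] 3.7
cork scene [483.6 -94.2] [92.7 92.3] 3.2
```

View pics/crop1.png

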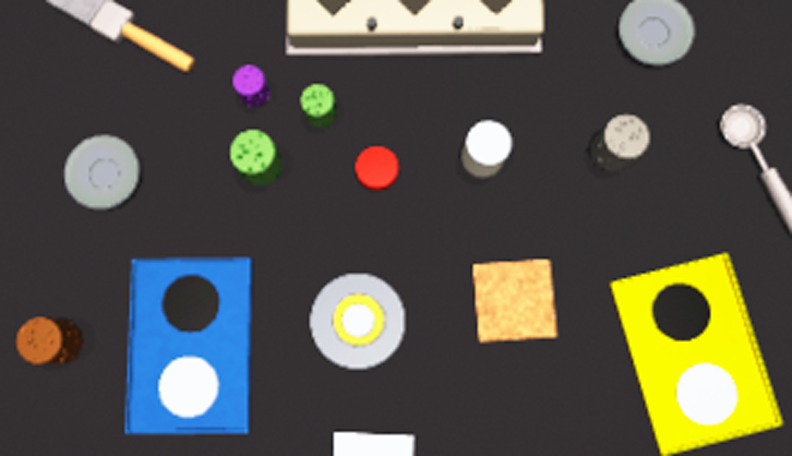

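The crop confirms the flecked larger green cylinder at crop (253,153) as the target; the smaller green is at (318,100) and the purple at (249,81). The brass ring lies between the small plate and the large plate at (358,320).

```bash
cat > plan.py <<'E'
import sys,numpy as np
from scipy.spatial.transform import Rotation as Ro
from cell import get_state
# args: x,y,z,yawdeg (grasp point) ... -> shift cm and rotvec deg in the tool axes, from the measured pose
s=get_state(); R0=Ro.from_euler("xyz",s["orientation"]); p0=np.array(s["tool_pos"])
print("t",round(s["time"],2),"grasp",(p0+R0.apply([0,0,163])).round(1),"yaw",np.degrees(s["orientation"][2]).round(1),"op",round(s["opening"],1),"gf",round(s["grip_force"],1),"ft",np.round(s["ft_force"],1),"j",np.round(s["joint_pos"],2))
for a in sys.argv[1:]:
    x,y,z,w=map(float,a.split(",")); R1=Ro.from_euler("xyz",[np.pi,0,np.radians(w)])
    p1=np.array([x,y,z])-R1.apply([0,0,163])
    print(a,"->",(R0.inv().apply(p1-p0)/10).round(2),np.degrees((R0.inv()*R1).as_rotvec()).round(1))
E
python3 plan.py 648,206,200,180 648,206,42,180
python3 - <<'E'
from vis import *
I=grab()
for n,uv,z in(("grey",(430,167),70),("white",(373,169),70)):
    for c in(("top",),):
        x,r=fit(I,"light",uv,25,z-.1,z,11 if n=="grey" else 9,c); print(n,c,x.round(1),r.round(1))
h=cv2.cvtColor(I["top"]["img"],cv2.COLOR_RGB2HSV)[155:185,415:445,2]; print(h[::2,::2])
E
```

```text
t 0.3 grasp [148.4 607.  241.4] yaw 166.3 op 87.3 gf 0.0 ft [ 0.1 -0.8  0.1] j [-1.4   0.41 -0.01  1.6   0.01  1.13 -0.08]
648,206,200,180 -> [-58.05 -27.1    4.15] [ -0.   -0.  -13.7]
648,206,42,180 -> [-58.05 -27.09  19.95] [ -0.   -0.  -13.7]
grey ('top',) [ 664.  -216.8] [ 0.1  0.5 -0.1 -0.5]
white ('top',) [656.6 -61. ] [ 0.2  0.5 -0.2 -0.5]
[[ 53  54  53  53  53  53  52  53  54  53  52  53  52  52  53]
 [ 53  52  53  53  53  53  53  69  87  57  53  52  53  53  53]
 [ 53  53  53  52  54 160 210 212 214 198 186  62  53  53  53]
 [ 53  53  53  53 161 219 216 180 201 198 214 197  67  52  53]
 [ 53  53  52  52 204 220 189 212 218 217 215 202 148  53  53]
 [ 52  45  37  73 224 221 214 217 219 192 213 207 210  53  52]
 [ 54  34  50  83 224 220 221 221 221 170 182 217 221  52  53]
 [ 41  45  52  59 208 218 223 197 221 221 220 220 202  53  53]
 [ 31  49  70  52 159 213 223 206 220 222 221 221 124  52  52]
 [ 31  50  52  53  54 143 193 218 224 222 222 159  53  53  52]
 [ 41  49  69  53  55  57  93 146 163 155 106  51  52  53  53]
 [ 47  45  69  60  63  55  58  58  57  54  51  52  53  53  53]
 [ 47  41  49  51  60  58  59  54  50  50  53  52  53  53  53]
 [ 49  46  47  41  50  50  49  52  53  53  52  52  52  53  52]
 [ 54  51  47  46  47  50  51  53  53  53  52  53  53  52  53]]
```

Emit:
jog_arm:
  rows: [-58.05, -27.1, 4.1, 0, 0, -13.7, 8.78, -58.05, -27.1, 4.1, 0, 0, -13.7, 8.78, -58.05, -27.1, 4.1, 0, 0, -13.7, 8.78, -58.05, -27.1, 4.1, 0, 0, -13.7, 8.78, -58.05, -27.1, 4.1, 0, 0, -13.7, 8.78, -58.05, -27.1, 4.1, 0, 0, -13.7, 8.78, -58.05, -27.1, 4.1, 0, 0, -13.7, 8.78, -58.05, -27.1, 4.1, 0, 0, -13.7, 8.78, -58.05, -27.1, 4.1, 0, 0, -13.7, 8.78, -58.05, -27.1, 4.1, 0, 0, -13.7, 8.78]
  force: 25

```text
time: 1.4
tool_pos: [538.9, 293.2, 372.9]
orientation: [3.141, 0.0, 3.141]
ft_force: [-0.1, 0.7, 0.4]
opening: 87.7
grip_force: 0.0
```

```bash
python3 plan.py 648,206,200,180 648,206,120,180 648,206,42,180
```

```text
t 1.4 grasp [538.9 293.3 209.9] yaw 180.0 op 87.7 gf 0.0 ft [-0.1  0.7  0.4] j [-0.66  0.42  0.11  1.67 -0.05  1.06  1.04]
648,206,200,180 -> [-10.92  -8.72   0.99] [ 0.  0. -0.]
648,206,120,180 -> [-10.91  -8.72   8.99] [ 0.  0. -0.]
648,206,42,180 -> [-10.91  -8.72  16.79] [ 0.  0. -0.]
```

Emit:
jog_arm:
  rows: [-10.9, -8.7, 7, 0, 0, 0, 8.78, -10.9, -8.7, 7, 0, 0, 0, 8.78, -10.9, -8.7, 7, 0, 0, 0, 8.78, -10.9, -8.7, 7, 0, 0, 0, 8.78, -10.9, -8.7, 7, 0, 0, 0, 8.78, -10.9, -8.7, 7, 0, 0, 0, 8.78]

```text
time: 2.0
tool_pos: [645.9, 208.9, 303.1]
orientation: [3.14, -0.0, -3.141]
ft_force: [-0.3, 1.0, 0.1]
opening: 87.7
grip_force: 0.0
```

```bash
python3 plan.py 648,206,42,180
```

```text
t 2.0 grasp [645.8 209.1 140.1] yaw -180.0 op 87.7 gf 0.0 ft [-0.3  1.   0.1] j [-0.47  0.59  0.13  1.56 -0.09  0.99  1.26]
648,206,42,180 -> [-0.22 -0.3   9.81] [ 0.1 -0.   0. ]
```

Emit:
jog_arm:
  rows: [0, 0, 4.5, 0, 0, 0, 8.78, 0, 0, 8, 0, 0, 0, 8.78, 0, 0, 9.8, 0, 0, 0, 8.78, 0, 0, 9.8, 0, 0, 0, 8.78, 0, 0, 9.8, 0, 0, 0, 6, 0, 0, 9.8, 0, 0, 0, 4.5, 0, 0, 9.8, 0, 0, 0, 4.5, 0, 0, 9.8, 0, 0, 0, 4.5, 0, 0, 9.8, 0, 0, 0, 4.5, 0, 0, 9.8, 0, 0, 0, 4.5]

```text
time: 3.0
tool_pos: [646.8, 206.9, 205.5]
orientation: [-3.141, 0.001, 3.14]
ft_force: [-1.0, -3.5, 5.9]
opening: 49.3
grip_force: 25.0
```

```bash
python3 plan.py
```

```text
t 3.0 grasp [646.9 206.9  42.5] yaw 179.9 op 49.3 gf 25.0 ft [-1.  -3.5  5.9] j [-0.46  0.71  0.12  1.62 -0.1   0.82  1.27]
```

Emit:
jog_arm:
  rows: [0, 0, -2, 0, 0, 0, 4.5, 0, 0, -6, 0, 0, 0, 4.5, 0, 0, -10, 0, 0, 0, 4.5, 4, 2, -10, 0, 0, 0, 4.5, 8, 3.8, -10, 0, 0, 0, 4.5, 12, 5.6, -10, 0, 0, 0, 4.5, 15.5, 7.2, -10, 0, 0, 0, 4.5, 16.7, 7.7, -10, 0, 0, 0, 4.5, 16.7, 7.7, -8, 0, 0, 0, 4.5, 16.7, 7.7, -8, 0, 0, 0, 4.5]

```text
time: 4.0
tool_pos: [478.6, 284.5, 282.9]
orientation: [-3.14, -0.003, -3.141]
ft_force: [-0.1, -0.1, -2.9]
opening: 49.8
grip_force: 25.0
```

```bash
python3 plan.py 480,283.8,50,180 480,283.8,46,180
```

```text
t 4.0 grasp [478.1 284.2 119.9] yaw -180.0 op 49.8 gf 25.0 ft [-0.1 -0.1 -2.9] j [-0.7   0.43  0.11  1.89 -0.06  0.82  1.  ]
480,283.8,50,180 -> [-0.16 -0.06  6.99] [-0.1 -0.2  0. ]
480,283.8,46,180 -> [-0.16 -0.06  7.39] [-0.1 -0.2  0. ]
```

Emit:
jog_arm:
  rows: [-0.1, 0, 3, 0, 0, 0, 4.5, -0.1, 0, 5.5, 0, 0, 0, 4.5, -0.1, 0, 6.7, 0, 0, 0, 4.5, -0.1, 0, 7.1, 0, 0, 0, 4.5, -0.1, 0, 7.3, 0, 0, 0, 4.5, -0.1, 0, 7.4, 0, 0, 0, 4.5, -0.1, 0, 7.4, 0, 0, 0, 4.5]

```text
time: 4.7
tool_pos: [480.9, 284.9, 211.6]
orientation: [3.141, 0.001, 3.141]
ft_force: [0.0, -0.2, -3.2]
opening: 49.9
grip_force: 25.0
```

```bash
python3 plan.py 480,283.8,46,180
```

```text
t 4.7 grasp [481.1 285.   48.6] yaw 180.0 op 49.9 gf 25.0 ft [ 0.  -0.2 -3.2] j [-0.69  0.54  0.09  1.93 -0.08  0.67  1.02]
480,283.8,46,180 -> [ 0.09 -0.11  0.26] [ 0.   0.1 -0. ]
```

Emit:
jog_arm:
  rows: [0, -0.1, 0.15, 0, 0, 0, 4.5, 0, -0.1, 0.3, 0, 0, 0, 4.5, 0, -0.1, 0.3, 0, 0, 0, 4.5, 0, -0.1, 0.3, 0, 0, 0, 4.5]

```text
time: 5.1
tool_pos: [480.7, 283.7, 208.4]
orientation: [3.141, 0.001, 3.141]
ft_force: [-1.9, -1.5, 6.2]
opening: 49.5
grip_force: 25.0
```

```bash
python3 plan.py 460,87,160,180 458.5,87,53.5,180
```

```text
t 5.1 grasp [480.8 283.8  45.4] yaw 180.0 op 49.5 gf 25.0 ft [-1.9 -1.5  6.2] j [-0.69  0.54  0.09  1.94 -0.08  0.66  1.02]
460,87,160,180 -> [  2.05 -19.67 -11.47] [ 0.  0. -0.]
458.5,87,53.5,180 -> [  2.21 -19.67  -0.82] [ 0.  0. -0.]
```

Contact reached. I'll release, rise, and head for the small plate.

Emit:
jog_arm:
  rows: [0, 0, 0, 0, 0, 0, 6, 0, 0, 0, 0, 0, 0, 7.5, 0, 0, 0, 0, 0, 0, 7.5, 0, 0, -3, 0, 0, 0, 7.5, 0, 0, -7, 0, 0, 0, 7.5, 0, -2, -11, 0, 0, 0, 7, 1, -7, -11, 0, 0, 0, 7, 2, -12, -11, 0, 0, 0, 7, 2.1, -17, -11, 0, 0, 0, 7, 2.1, -19.6, -10, 0, 0, 0, 7]

```text
time: 6.1
tool_pos: [459.1, 84.2, 308.8]
orientation: [3.142, 0.002, 3.138]
ft_force: [0.3, 0.1, 0.6]
opening: 69.7
grip_force: 0.0
```

```bash
python3 plan.py 458.5,87,100,180 458.5,87,53.5,180; python3 - <<'E'
from vis import *
I=grab()
x,r=fit(I,"green",(249,235),25,3,73,22); print(x,r.round(1))
cv2.imwrite("pics/p4.png",np.vstack([cv2.resize(I["top"]["img"][180:300,180:380],None,fx=2.5,fy=2.5),cv2.resize(I["scene"]["img"][60:180,220:420],None,fx=2.5,fy=2.5)])[:,:,::-1])
E
```

```text
t 6.1 grasp [459.4  84.2 145.8] yaw 179.8 op 69.7 gf 0.0 ft [0.3 0.1 0.6] j [-0.44  0.26  0.18  2.09 -0.06  0.8   1.35]
458.5,87,100,180 -> [0.07 0.28 4.58] [ 0.   0.1 -0.2]
458.5,87,53.5,180 -> [0.08 0.28 9.23] [ 0.   0.1 -0.2]
[480.89332001 284.21423311] [-0.1  0.4 -0.8  0.6  0.3  0.7  0.1  1. ]
```

View pics/p4.png

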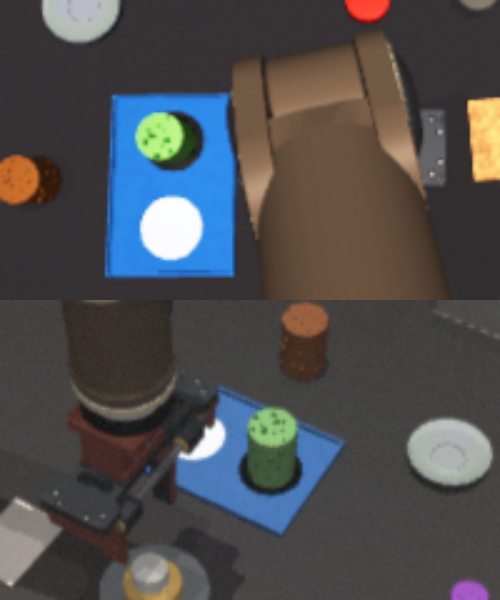

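Green stands on the black mark (top crop 160,138 / scene crop 272,450). Now I'll grasp the small plate.

Emit:
jog_arm:
  rows: [0.1, 0.2, 4, 0, 0, 0, 6.5, 0.1, 0.2, 7, 0, 0, 0, 6, 0.1, 0.2, 8.6, 0, 0, 0, 6, 0.1, 0.2, 9.1, 0, 0, 0, 6, 0.1, 0.2, 9.1, 0, 0, 0, 5, 0.1, 0.2, 9.1, 0, 0, 0, 4, 0.1, 0.2, 9.1, 0, 0, 0, 3, 0.1, 0.2, 9.1, 0, 0, 0, 3, 0.1, 0.2, 9.1, 0, 0, 0, 3]
  force: 20

```text
time: 7.1
tool_pos: [458.8, 89.8, 217.6]
orientation: [3.141, 0.002, 3.141]
ft_force: [-0.8, -0.9, 7.0]
opening: 35.7
grip_force: 20.0
```

```bash
python3 plan.py 484,-95,110,180 484,-95,26,180
```

```text
t 7.1 grasp [459.   89.9  54.6] yaw 180.0 op 35.7 gf 20.0 ft [-0.8 -0.9  7. ] j [-0.42  0.42  0.15  2.15 -0.11  0.58  1.38]
484,-95,110,180 -> [ -2.55 -18.48  -5.55] [ 0.   0.1 -0. ]
484,-95,26,180 -> [ -2.53 -18.48   2.85] [ 0.   0.1 -0. ]
```

Emit:
jog_arm:
  rows: [0, 0, -2.5, 0, 0, 0, 3, 0, 0, -5.5, 0, 0, 0, 3, -0.6, -4, -5.5, 0, 0, 0, 3, -1.2, -8.5, -5.5, 0, 0, 0, 3, -1.8, -13, -5.5, 0, 0, 0, 3, -2.4, -17, -5.5, 0, 0, 0, 3, -2.5, -18.5, -5.0, 0, 0, 0, 3, -2.5, -18.5, -2, 0, 0, 0, 3, -2.5, -18.5, 1, 0, 0, 0, 3, -2.5, -18.5, 1, 0, 0, 0, 3]

```text
time: 8.1
tool_pos: [481.7, -95.1, 204.0]
orientation: [3.141, -0.006, 3.141]
ft_force: [-1.0, -0.0, -1.6]
opening: 35.4
grip_force: 20.0
```

```bash
python3 plan.py 484,-95,25.6,180
```

```text
t 8.1 grasp [480.7 -95.   41. ] yaw 179.9 op 35.4 gf 20.0 ft [-1.  -0.  -1.6] j [-0.06  0.48  0.2   2.1  -0.16  0.58  1.82]
484,-95,25.6,180 -> [-0.24  0.01  1.54] [ 0.  -0.3 -0.1]
```

Emit:
jog_arm:
  rows: [0, 0, 1, 0, 0, 0, 3, 0, 0, 1.5, 0, 0, 0, 3, 0, 0, 1.7, 0, 0, 0, 3, 0, 0, 1.8, 0, 0, 0, 3, 0, 0, 1.9, 0, 0, 0, 3]

```text
time: 8.6
tool_pos: [483.6, -95.2, 188.5]
orientation: [3.141, 0.001, 3.141]
ft_force: [-5.3, 0.4, 19.3]
opening: 35.5
grip_force: 20.0
```

```bash
python3 plan.py 484,-95,25.6,180 460,86,120,180
```

```text
t 8.6 grasp [483.7 -95.2  25.5] yaw 180.0 op 35.5 gf 20.0 ft [-5.3  0.4 19.3] j [-0.05  0.5   0.18  2.11 -0.17  0.54  1.83]
484,-95,25.6,180 -> [-0.04  0.02 -0.01] [ 0.   0.1 -0. ]
460,86,120,180 -> [ 2.36 18.12 -9.45] [ 0.   0.1 -0. ]
```

Contact (19 N). I'll release and return above the stack, but stop short so the top camera can see the brass.

Emit:
jog_arm:
  rows: [0, 0, -0.1, 0, 0, 0, 4.5, 0, 0, -0.1, 0, 0, 0, 5.5, 0, 0, -0.1, 0, 0, 0, 5.5, 0, 0, -3, 0, 0, 0, 6, 0, 0, -7, 0, 0, 0, 7, 0, 0, -10, 0, 0, 0, 8, 0, -4, -10, 0, 0, 0, 8.5, 0, -6, -10, 0, 0, 0, 8.5]

```text
time: 9.4
tool_pos: [483.5, -157.2, 289.3]
orientation: [-3.14, 0.003, 3.141]
ft_force: [0.2, -0.2, -0.8]
opening: 84.3
grip_force: 0.0
```

```bash
cat > m2.py <<'E'
from vis import *
I=grab()
for k,(c,uv,r,a,b,w,cs) in dict(brass=("brass",(319,243),29,14,32,20,("top","scene")),large=("disc",(319,243),55,0,14,30,("top",)),small=("bright",(384,233),18,3,25,10,("top",))).items():
    x,res=fit(I,c,uv,r,a,b,w,cs); print(k,x.round(1),res.round(1))
E
python3 m2.py;python3 plan.py 460,86,120,180
```

```text
brass [459.6  85.9] [-0.3  0.   0.   0.6  0.2 -0.   0.2  0.7]
large [460.2  87.5] [ 0.1  0.  -0.1 -0. ]
small [482.8 -94.8] [-1.1 -0.3  1.1  0.3]
t 9.5 grasp [ 483.  -158.3  125.3] yaw 179.7 op 85.2 gf 0.0 ft [-0.5  0.3  0.3] j [ 0.01  0.36  0.26  2.01 -0.13  0.78  1.91]
460,86,120,180 -> [ 2.4  24.4   0.49] [-0.1  0.1 -0.3]
```

Emit:
jog_arm:
  rows: [0.5, 5, 0.5, 0, 0, 0, 8.5, 1, 10, 0.5, 0, 0, 0, 8.5, 1.5, 15, 0.5, 0, 0, 0, 8.5, 2, 20, 0.5, 0, 0, 0, 8.5, 2.4, 24, 0.5, 0, 0, 0, 8.5, 2.4, 24.4, 4, 0, 0, 0, 8.5, 2.4, 24.4, 5.5, 0, 0, 0, 8.5, 2.4, 24.4, 5.5, 0, 0, 0, 8.5]
  force: 35

```text
time: 10.3
tool_pos: [458.0, 89.9, 230.8]
orientation: [-3.141, -0.004, -3.14]
ft_force: [0.2, 0.4, 0.8]
opening: 85.4
grip_force: 0.0
```

```bash
python3 plan.py 460,86,36.5,180
```

```text
t 10.3 grasp [457.3  89.8  67.8] yaw -179.9 op 85.4 gf 0.0 ft [0.2 0.4 0.8] j [-0.43  0.39  0.16  2.14 -0.1   0.62  1.38]
460,86,36.5,180 -> [-0.21 -0.39  3.13] [-0.1 -0.2  0.1]
```

Emit:
jog_arm:
  rows: [0, -0.2, 2, 0, 0, 0, 8, 0, -0.2, 2.8, 0, 0, 0, 7.6, 0, -0.2, 3.1, 0, 0, 0, 7.6, 0, -0.2, 3.1, 0, 0, 0, 7.6]

```text
time: 10.7
tool_pos: [459.4, 86.7, 201.9]
orientation: [3.142, -0.0, 3.141]
ft_force: [0.2, -0.2, -0.6]
opening: 75.9
grip_force: 0.0
```

```bash
python3 plan.py 460,86,36.5,180
```

```text
t 10.7 grasp [459.4  86.7  38.9] yaw 179.9 op 75.9 gf 0.0 ft [ 0.2 -0.2 -0.6] j [-0.41  0.45  0.14  2.16 -0.12  0.54  1.4 ]
460,86,36.5,180 -> [-0.06 -0.07  0.24] [ 0.  -0.  -0.1]
```

Emit:
jog_arm:
  rows: [0, -0.1, 0.25, 0, 0, 0, 7, 0, -0.1, 0.25, 0, 0, 0, 6.2, 0, -0.1, 0.25, 0, 0, 0, 5.3, 0, -0.1, 0.25, 0, 0, 0, 5.3, 0, -0.1, 0.25, 0, 0, 0, 5.3, 0, -0.1, 0.25, 0, 0, 0, 5.3]

```text
time: 11.3
tool_pos: [459.5, 85.8, 199.5]
orientation: [3.141, 0.0, 3.141]
ft_force: [-0.1, 0.0, 4.9]
opening: 57.8
grip_force: 35.0
```

```bash
python3 plan.py 384.5,283.5,100,180 384.5,283.5,26,180
```

```text
t 11.3 grasp [459.6  85.8  36.5] yaw 180.0 op 57.8 gf 35.0 ft [-0.1  0.   4.9] j [-0.4   0.45  0.14  2.16 -0.12  0.54  1.4 ]
384.5,283.5,100,180 -> [ 7.51 19.77 -6.35] [ 0.  0. -0.]
384.5,283.5,26,180 -> [ 7.51 19.77  1.05] [ 0.  0. -0.]
```

Emit:
jog_arm:
  rows: [0, 0, -2, 0, 0, 0, 5.3, 0, 0, -5, 0, 0, 0, 5.3, 1.5, 2.5, -7, 0, 0, 0, 5.3, 3.5, 7, -7, 0, 0, 0, 5.3, 5.5, 11.5, -7, 0, 0, 0, 5.3, 7, 16, -7, 0, 0, 0, 5.3, 7.5, 19, -7, 0, 0, 0, 5.3, 7.5, 19.8, -5, 0, 0, 0, 5.3, 7.5, 19.8, -2.5, 0, 0, 0, 5.3, 7.5, 19.8, -2.5, 0, 0, 0, 5.3]

```text
time: 12.3
tool_pos: [382.9, 283.3, 221.5]
orientation: [-3.137, -0.005, -3.141]
ft_force: [0.0, -0.7, -3.7]
opening: 57.1
grip_force: 35.0
```

```bash
python3 plan.py 384.5,283.5,26,180
```

```text
t 12.3 grasp [382.2 282.6  58.5] yaw -180.0 op 57.1 gf 35.0 ft [ 0.  -0.7 -3.7] j [-0.81  0.42  0.09  2.12 -0.07  0.61  0.9 ]
384.5,283.5,26,180 -> [-0.17  0.04  3.24] [-0.2 -0.3  0. ]
```

Emit:
jog_arm:
  rows: [0, 0, 1.5, 0, 0, 0, 5.3, 0, 0, 2.5, 0, 0, 0, 5.3, 0, 0, 3, 0, 0, 0, 5.3, 0, 0, 3.2, 0, 0, 0, 5.3, 0, 0, 3.3, 0, 0, 0, 5.3, 0, 0, 3.4, 0, 0, 0, 5.3, 0, 0, 3.4, 0, 0, 0, 5.3]

```text
time: 13.0
tool_pos: [384.6, 283.9, 190.5]
orientation: [3.141, 0.0, 3.141]
ft_force: [-0.1, -0.0, -4.0]
opening: 57.3
grip_force: 35.0
```

```bash
python3 plan.py 384.5,283.5,25.5,180
```

```text
t 13.0 grasp [384.7 283.9  27.5] yaw 180.0 op 57.3 gf 35.0 ft [-0.1 -0.  -4. ] j [-0.8   0.48  0.08  2.14 -0.08  0.53  0.91]
384.5,283.5,25.5,180 -> [ 0.01 -0.04  0.2 ] [ 0.  0. -0.]
```

Emit:
jog_arm:
  rows: [0, 0, 0.1, 0, 0, 0, 5.3, 0, 0, 0.22, 0, 0, 0, 5.3, 0, 0, 0.22, 0, 0, 0, 5.3, 0, 0, 0.22, 0, 0, 0, 6.5, 0, 0, 0.22, 0, 0, 0, 7.4, 0, 0, 0.22, 0, 0, 0, 7.4, 0, 0, -2, 0, 0, 0, 7.4, 0, 0, -6, 0, 0, 0, 7.4, 0, -2, -10, 0, 0, 0, 7.4, 0, -4, -10, 0, 0, 0, 7.4]

```text
time: 14.0
tool_pos: [385.8, 244.5, 294.5]
orientation: [3.136, 0.006, -3.141]
ft_force: [-0.3, 0.2, -0.0]
opening: 73.9
grip_force: 0.0
```

```bash
python3 plan.py 483.3,-95,110,180
```

```text
t 14.0 grasp [386.8 245.4 131.5] yaw -180.0 op 73.9 gf 0.0 ft [-0.3  0.2 -0. ] j [-0.78  0.26  0.12  2.12 -0.05  0.75  0.95]
483.3,-95,110,180 -> [ -9.73 -33.97   2.03] [0.3 0.3 0. ]
```

Emit:
jog_arm:
  rows: [-1.3, -4.7, 2, 0, 0, 0, 7, -2.6, -9.4, 2, 0, 0, 0, 7, -3.9, -14, 2, 0, 0, 0, 7, -5.2, -18.5, 2, 0, 0, 0, 7, -6.5, -23, 2, 0, 0, 0, 7, -8, -28, 2, 0, 0, 0, 7, -9.2, -32, 2, 0, 0, 0, 7, -9.7, -34, 4, 0, 0, 0, 7, -9.7, -34, 7, 0, 0, 0, 7, -9.7, -34, 7, 0, 0, 0, 7]
  force: 20

```text
time: 15.0
tool_pos: [479.9, -96.8, 217.6]
orientation: [3.141, -0.005, 3.139]
ft_force: [-0.1, 0.1, -0.0]
opening: 69.7
grip_force: 0.0
```

```bash
python3 plan.py 483.4,-95,25,180;  python3 - <<'E'
from vis import *
I=grab()
for k,(c,uv,r,a,b,w,cs) in dict(brass=("brass",(249,270),29,3,21,16,("top",)),large=("disc",(319,243),55,0,14,30,("top",))).items():
    x,res=fit(I,c,uv,r,a,b,w,cs); print(k,x.round(1),res.round(1))
cv2.imwrite("pics/p5.png",np.vstack([cv2.resize(I["top"]["img"][180:300,180:420],None,fx=2.4,fy=2.4),cv2.resize(I["scene"]["img"][60:180,200:440],None,fx=2.4,fy=2.4)])[:,:,::-1])
E
```

```text
t 15.0 grasp [479.1 -96.8  54.6] yaw 179.9 op 69.7 gf 0.0 ft [-0.1  0.1 -0. ] j [-0.08  0.45  0.23  2.1  -0.17  0.61  1.83]
483.4,-95,25,180 -> [-0.36  0.18  2.96] [ 0.  -0.3 -0.1]
brass [385.3 283.7] [-0.7 -0.3  0.8  0.3]
large [460.2  87.5] [ 0.1  0.  -0.1 -0. ]
```

View pics/p5.png

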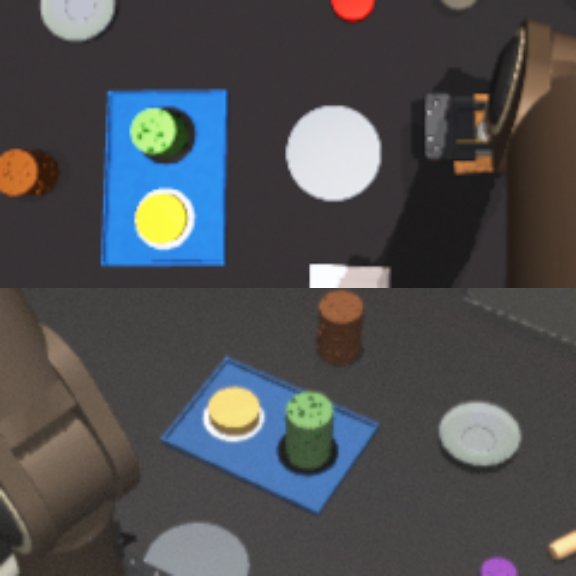

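Blue tray is done: brass sits in the white mark (top crop 162,218) and green on the black (154,131). Now I'll pick up the small plate.

Emit:
jog_arm:
  rows: [0, 0, 1.5, 0, 0, 0, 7, 0, 0, 2.7, 0, 0, 0, 6, 0, 0, 3.1, 0, 0, 0, 6, 0, 0, 3.2, 0, 0, 0, 6, 0, 0, 3.2, 0, 0, 0, 5, 0, 0, 3.2, 0, 0, 0, 4, 0, 0, 3.2, 0, 0, 0, 3, 0, 0, 3.2, 0, 0, 0, 3, 0, 0, 3.2, 0, 0, 0, 3]

```text
time: 16.0
tool_pos: [481.4, -96.2, 188.6]
orientation: [3.141, 0.001, 3.141]
ft_force: [-0.8, 0.6, 5.4]
opening: 35.4
grip_force: 20.0
```

```bash
python3 plan.py 460.2,87.5,100,180 460.2,87.5,37,180
```

```text
t 16.0 grasp [481.5 -96.2  25.6] yaw 180.0 op 35.4 gf 20.0 ft [-0.8  0.6  5.4] j [-0.06  0.5   0.21  2.11 -0.19  0.54  1.85]
460.2,87.5,100,180 -> [ 2.13 18.37 -7.44] [ 0.  0. -0.]
460.2,87.5,37,180 -> [ 2.13 18.37 -1.14] [ 0.  0. -0.]
```

Emit:
jog_arm:
  rows: [0, 0, -2.5, 0, 0, 0, 3, 0, 0, -6, 0, 0, 0, 3, 0.6, 4, -6.5, 0, 0, 0, 3, 1.2, 8.5, -6.5, 0, 0, 0, 3, 1.8, 13, -6.5, 0, 0, 0, 3, 2.3, 17, -6.5, 0, 0, 0, 3, 2.3, 18.4, -6, 0, 0, 0, 3, 2.3, 18.4, -4, 0, 0, 0, 3, 2.3, 18.4, -3, 0, 0, 0, 3, 2.3, 18.4, -3, 0, 0, 0, 3]

```text
time: 17.0
tool_pos: [457.8, 86.9, 216.8]
orientation: [-3.14, -0.003, 3.14]
ft_force: [-0.4, -0.3, -1.4]
opening: 35.1
grip_force: 20.0
```

```bash
python3 plan.py 458.7,87.5,36.5,180
```

```text
t 17.0 grasp [457.3  86.6  53.8] yaw 179.9 op 35.1 gf 20.0 ft [-0.4 -0.3 -1.4] j [-0.45  0.42  0.19  2.15 -0.14  0.58  1.42]
458.7,87.5,36.5,180 -> [-0.09  0.07  1.73] [-0.1 -0.2 -0.1]
```

Emit:
jog_arm:
  rows: [0, 0, 0.8, 0, 0, 0, 3, 0, 0, 1.4, 0, 0, 0, 3, 0, 0, 1.6, 0, 0, 0, 3, 0, 0, 1.7, 0, 0, 0, 3, 0, 0, 1.75, 0, 0, 0, 3, 0, 0, 1.75, 0, 0, 0, 3]

```text
time: 17.6
tool_pos: [458.4, 87.7, 200.9]
orientation: [3.141, 0.0, 3.141]
ft_force: [0.6, 1.1, -0.9]
opening: 35.5
grip_force: 20.0
```

```bash
python3 plan.py 458.7,87.5,36.5,180
```

```text
t 17.6 grasp [458.5  87.7  37.9] yaw 180.0 op 35.5 gf 20.0 ft [ 0.6  1.1 -0.9] j [-0.44  0.45  0.18  2.16 -0.16  0.54  1.43]
458.7,87.5,36.5,180 -> [-0.03 -0.02  0.14] [ 0.  0. -0.]
```

Down 1.5 mm to contact, release, rise and clear.

Emit:
jog_arm:
  rows: [0, 0, 0.1, 0, 0, 0, 3, 0, 0, 0.15, 0, 0, 0, 3, 0, 0, 0.15, 0, 0, 0, 3, 0, 0, 0.15, 0, 0, 0, 4.5, 0, 0, 0.15, 0, 0, 0, 5.5, 0, 0, 0.15, 0, 0, 0, 5.5, 0, 0, -3, 0, 0, 0, 6, 0, 0, -7, 0, 0, 0, 7, 0, -2, -11, 0, 0, 0, 8.78, 0, -6, -11, 0, 0, 0, 8.78]

```text
time: 18.6
tool_pos: [460.1, 29.5, 315.1]
orientation: [3.139, 0.008, -3.137]
ft_force: [1.4, 0.2, -0.2]
opening: 80.0
grip_force: 0.0
```

```bash
python3 plan.py 664,-217,130,14
```

```text
t 18.6 grasp [461.4  29.9 152.1] yaw -179.8 op 80.0 gf 0.0 ft [ 1.4  0.2 -0.2] j [-0.4   0.24  0.27  2.1  -0.09  0.8   1.5 ]
664,-217,130,14 -> [-20.27 -24.74   2.3 ] [  0.7  -0.2 166.2]
```

Emit:
jog_arm:
  rows: [-2, -2.5, 2.3, 0, 0, 8.5, 8.78, -4, -5, 2.3, 0, 0, 17, 8.78, -6, -7.5, 2.3, 0, 0, 25.5, 8.78, -8, -10, 2.3, 0, 0, 34, 8.78, -10, -12.5, 2.3, 0, 0, 42.5, 8.78, -12, -15, 2.3, 0, 0, 51, 8.78, -14, -17.5, 2.3, 0, 0, 59.5, 8.78, -16, -20, 2.3, 0, 0, 68, 8.78, -18, -22.5, 2.3, 0, 0, 76.5, 8.78, -20.2, -24.7, 2.3, 0, 0, 85, 8.78]

```text
time: 19.6
tool_pos: [660.6, -220.7, 287.5]
orientation: [-3.141, 0.0, 1.651]
ft_force: [1.3, 1.0, -0.9]
opening: 87.8
grip_force: 0.0
```

```bash
python3 plan.py 664,-217,130,14; python3 m2.py | head -2; python3 - <<'E'
from vis import *
I=grab()
x,r=fit(I,"bright",(318,239),18,14,36,9); print("small",x.round(1),r.round(1))
cv2.imwrite("pics/p6.png",np.vstack([cv2.resize(I["top"]["img"][200:290,260:380],None,fx=3,fy=3),cv2.resize(I["scene"]["img"][130:220,230:350],None,fx=3,fy=3)])[:,:,::-1])
E
```

```text
t 19.6 grasp [ 660.6 -220.8  124.5] yaw 94.6 op 87.8 gf 0.0 ft [ 1.3  1.  -0.9] j [-0.14  0.71  0.62  1.55 -0.46  1.03  0.69]
664,-217,130,14 -> [ 0.34  0.36 -0.55] [-0.   0.  80.6]
brass [429.3  39.7] [ -9.3 -15.8   7.1   3.9]
large [440.5  70.5] [ 6.2  7.1 -4.9 -2.7]
small [470.8  88.3] [ 2.8  2.8 -2.8 -2.5  2.   0.9 -1.9 -0.9]Traceback (most recent call last):
  File "m2.py", line 4, in <module>
    x,res=fit(I,c,uv,r,a,b,w,cs); print(k,x.round(1),res.round(1))
          ~~~^^^^^^^^^^^^^^^^^^^
  File "vis.py", line 34, in fit
    s=least_squares(f,g,loss="soft_l1"); return s.x,f(s.x)
    return func(*args, **kwargs)
    vector_fun = VectorFunction(
        fun_wrapped,
    ...<6 lines>...
        workers=workers
    )
    self._update_fun()
    ~~~~~~~~~~~~~~~~^^
    self.f = self.fun_wrapped(xp_copy(self.x))
             ~~~~~~~~~~~~~~~~^^^^^^^^^^^^^^^^^
    return np.atleast_1d(self.fun(x))
                         ~~~~~~~~^^^
    return self.f(x, *self.args, **self.kwargs)
           ~~~~~~^^^^^^^^^^^^^^^^^^^^^^^^^^^^^^
  File "vis.py", line 33, in <lambda>
    f=lambda q:np.concatenate([box(proj(ims[n],cyl(*q,r,z0,z1)),0)-B[n] for n in B])
               ~~~~~~~~~~~~~~^^^^^^^^^^^^^^^^^^^^^^^^^^^^^^^^^^^^^^^^^^^^^^^^^^^^^^^
ValueError: need at least one array to concatenate
```

View pics/p6.png

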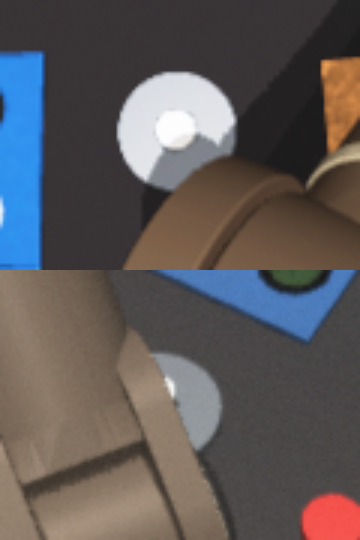

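The small plate sits centred on the large one (crop 176,130). I'll grasp grey at the present yaw and turn during transport.

```bash
python3 plan.py 664,-217,42,95
```

```text
t 19.8 grasp [ 659.7 -219.5  123.8] yaw 95.0 op 87.7 gf 0.0 ft [ 0.   0.1 -0.1] j [-0.14  0.71  0.62  1.55 -0.46  1.03  0.7 ]
664,-217,42,95 -> [0.21 0.44 8.18] [-0.1 -0.   0. ]
```

Emit:
jog_arm:
  rows: [0.2, 0.4, 3, 0, 0, 0, 8.78, 0.2, 0.4, 6, 0, 0, 0, 8.78, 0.2, 0.4, 7.8, 0, 0, 0, 8.78, 0.2, 0.4, 8.1, 0, 0, 0, 8.5, 0.2, 0.4, 8.1, 0, 0, 0, 7, 0.2, 0.4, 8.1, 0, 0, 0, 6, 0.2, 0.4, 8.1, 0, 0, 0, 4.5, 0.2, 0.4, 8.1, 0, 0, 0, 4.5, 0.2, 0.4, 8.1, 0, 0, 0, 4.5, 0.2, 0.4, 8.1, 0, 0, 0, 4.5]
  force: 25

```text
time: 20.8
tool_pos: [664.0, -217.2, 207.4]
orientation: [3.141, 0.0, 1.657]
ft_force: [-2.0, 0.6, 4.7]
opening: 49.4
grip_force: 25.0
```

```bash
python3 plan.py 470.8,-287.6,130,14
```

```text
t 20.8 grasp [ 664.1 -217.2   44.4] yaw 95.0 op 49.4 gf 25.0 ft [-2.   0.6  4.7] j [-0.11  0.8   0.57  1.59 -0.51  0.91  0.73]
470.8,-287.6,130,14 -> [ -5.34 -19.85  -8.56] [ 0. -0. 81.]
```

Emit:
jog_arm:
  rows: [0, 0, -2.5, 0, 0, 0, 4.5, 0, 0, -6, 0, 0, 4, 4.5, -0.7, -2.5, -9, 0, 0, 12, 4.5, -1.5, -5.5, -9, 0, 0, 20, 4.5, -2.3, -8.5, -9, 0, 0, 28, 4.5, -3.1, -11.5, -9, 0, 0, 36, 4.5, -3.9, -14.5, -9, 0, 0, 44, 4.5, -4.7, -17.5, -9, 0, 0, 52, 4.5, -5.3, -19.5, -9, 0, 0, 60, 4.5, -5.3, -19.8, -9, 0, 0, 68, 4.5]

```text
time: 21.8
tool_pos: [468.2, -288.3, 296.7]
orientation: [-3.141, 0.001, 0.461]
ft_force: [0.2, 0.4, -2.9]
opening: 49.8
grip_force: 25.0
```

```bash
python3 plan.py 470.8,-287.3,80,14
```

```text
t 21.8 grasp [ 468.1 -288.2  133.7] yaw 26.4 op 49.8 gf 25.0 ft [ 0.2  0.4 -2.9] j [-0.25  0.59  0.99  1.94 -0.61  0.95 -0.06]
470.8,-287.3,80,14 -> [0.28 0.03 5.37] [-0.1  0.  12.4]
```

Emit:
jog_arm:
  rows: [0.2, 0, 2.5, 0, 0, 6, 4.5, 0.2, 0, 5, 0, 0, 12.4, 4.5, 0.2, 0, 7, 0, 0, 12.4, 4.5, 0.2, 0, 8, 0, 0, 12.4, 4.5, 0.2, 0, 8.3, 0, 0, 12.4, 4.5, 0.2, 0, 8.3, 0, 0, 12.4, 4.5, 0.2, 0, 8.3, 0, 0, 12.4, 4.5]

```text
time: 22.5
tool_pos: [473.3, -286.4, 214.5]
orientation: [3.141, -0.001, 0.254]
ft_force: [0.8, -0.1, -3.0]
opening: 49.8
grip_force: 25.0
```

```bash
python3 plan.py 470.8,-287.3,47.3,14
```

```text
t 22.5 grasp [ 473.5 -286.5   51.5] yaw 14.6 op 49.8 gf 25.0 ft [ 0.8 -0.1 -3. ] j [-0.19  0.72  0.92  1.98 -0.79  0.84 -0.14]
470.8,-287.3,47.3,14 -> [-0.26  0.02  0.42] [ 0.  -0.1  0.6]
```

Emit:
jog_arm:
  rows: [-0.2, 0, 0.1, 0, 0, 0, 4.5, -0.2, 0, 0.2, 0, 0, 0, 4.5, -0.2, 0, 0.3, 0, 0, 0, 4.5, -0.2, 0, 0.35, 0, 0, 0, 4.5]

```text
time: 22.9
tool_pos: [471.2, -286.5, 210.4]
orientation: [-3.141, -0.0, 0.254]
ft_force: [-2.1, 2.1, 6.1]
opening: 49.7
grip_force: 25.0
```

```bash
python3 plan.py 470.8,-287.3,47.3,14
```

```text
t 22.9 grasp [ 471.3 -286.5   47.4] yaw 14.6 op 49.7 gf 25.0 ft [-2.1  2.1  6.1] j [-0.18  0.73  0.91  1.99 -0.79  0.83 -0.13]
470.8,-287.3,47.3,14 -> [-0.06  0.06  0.01] [-0.  -0.   0.6]
```

Emit:
jog_arm:
  rows: [0, 0, 0, 0, 0, 0, 6, 0, 0, 0, 0, 0, 0, 7.5, 0, 0, 0, 0, 0, 0, 7.5, 0, 0, -3, 0, 0, 0, 7.5, 0, 0, -7, 0, 0, 0, 7.5, 0, 0, -9, 0, 0, 0, 8.5]

```text
time: 23.5
tool_pos: [471.3, -287.4, 302.8]
orientation: [3.14, -0.002, 0.253]
ft_force: [0.7, -0.2, 0.1]
opening: 80.1
grip_force: 0.0
```

```bash
python3 plan.py 639.4,65.8,120,14 639.4,65.8,120,90
```

```text
t 23.5 grasp [ 471.6 -287.6  139.8] yaw 14.5 op 80.1 gf 0.0 ft [ 0.7 -0.2  0.1] j [-0.28  0.61  1.06  1.93 -0.65  0.98 -0.24]
639.4,65.8,120,14 -> [ 25.13 -29.98   1.96] [ 0.1 -0.1  0.5]
639.4,65.8,120,90 -> [ 25.13 -29.98   1.96] [  0.2  -0.  -75.5]
```

Emit:
jog_arm:
  rows: [2.8, -3.3, 0, 0, 0, 0, 8.5, 5.6, -6.7, 0, 0, 0, 0, 8.5, 8.4, -10, 0, 0, 0, 0, 8.5, 11.2, -13.4, 0, 0, 0, 0, 8.5, 14, -16.7, 0, 0, 0, 0, 8.5, 16.8, -20, 0, 0, 0, 0, 8.5, 19.6, -23.4, 0, 0, 0, 0, 8.5, 22.4, -26.7, 0, 0, 0, 0, 8.5, 25.1, -30, 2, 0, 0, 0, 8.5, 25.1, -30, 4, 0, 0, 0, 8.5]

```text
time: 24.5
tool_pos: [640.8, 74.5, 259.1]
orientation: [-3.139, -0.002, 0.264]
ft_force: [-0.2, 0.3, -1.1]
opening: 85.2
grip_force: 0.0
```

```bash
python3 plan.py 639.4,65.8,60,14; python3 - <<'E'
from vis import *
I=grab()
x,r=fit(I,"light",(452,228),25,72.9,73,14,("top",)); print("grey",x.round(1),r.round(1))
x,r=fit(I,"bright",(318,239),18,14,36,9); print("small",x.round(1),r.round(1))
cv2.imwrite("pics/p7.png",np.vstack([cv2.resize(I["top"]["img"][140:310,220:500],None,fx=2,fy=2),cv2.resize(I["scene"]["img"][150:350,100:380],None,fx=2,fy=2)[:255]])[:,:,::-1])
cv2.imwrite("pics/p7.png",np.vstack([cv2.resize(I["top"]["img"][150:300,220:500],None,fx=2,fy=2),cv2.resize(I["scene"]["img"][200:345,100:380],None,fx=2,fy=2)])[:,:,::-1])
E
```

```text
t 24.5 grasp [641.   75.   96.1] yaw 15.1 op 85.2 gf 0.0 ft [-0.2  0.3 -1.1] j [-0.81  0.82  1.    1.72 -0.79  1.05 -0.85]
639.4,65.8,60,14 -> [-0.37  0.81  3.6 ] [-0.1 -0.1  1.1]
grey [ 478.  -278.9] [-2.3 -2.9  2.2  2.4]
small [470.8  88.3] [ 2.8  2.8 -2.8 -2.5  2.   0.9 -1.9 -0.9]
```

View pics/p7.png

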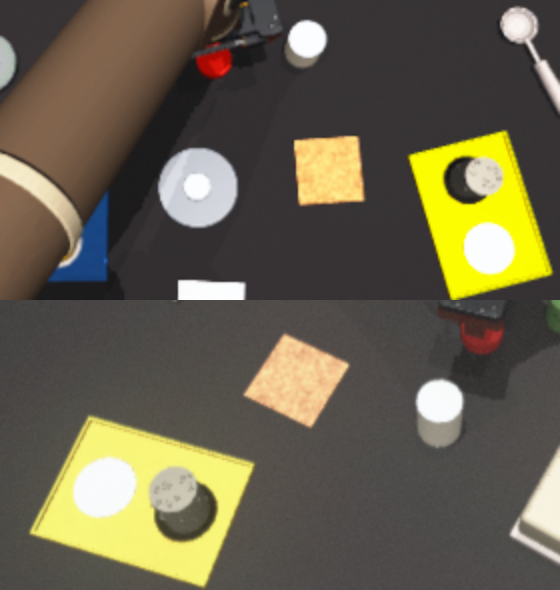

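Grey stands on the yellow tray's black mark (top crop 484,175), and the white specimen is undisturbed (305,42). Now the pad.

Emit:
jog_arm:
  rows: [0, 0.4, 2, 0, 0, 1, 8, 0, 0.4, 4, 0, 0, 1, 7.5, 0, 0.4, 4.5, 0, 0, 1, 7.5, 0, 0.4, 4.5, 0, 0, 1, 7.5, 0, 0.4, 4.5, 0, 0, 1, 7.5]
  force: 15

```text
time: 25.1
tool_pos: [639.9, 62.5, 215.6]
orientation: [3.141, -0.0, 0.236]
ft_force: [1.4, -0.4, 0.5]
opening: 75.2
grip_force: 0.0
```

```bash
python3 plan.py 639.4,65.8,23,14
```

```text
t 25.1 grasp [639.9  62.5  52.6] yaw 13.5 op 75.2 gf 0.0 ft [ 1.4 -0.4  0.5] j [-0.78  0.87  0.96  1.75 -0.84  0.99 -0.82]
639.4,65.8,23,14 -> [ 0.03 -0.33  2.96] [ 0.  -0.  -0.5]
```

Emit:
jog_arm:
  rows: [0, -0.3, 1.5, 0, 0, 0, 7.5, 0, -0.3, 2.5, 0, 0, 0, 7.5, 0, -0.3, 2.9, 0, 0, 0, 7.5, 0, -0.3, 2.9, 0, 0, 0, 7.5, 0, -0.3, 2.9, 0, 0, 0, 6.5, 0, -0.3, 2.9, 0, 0, 0, 5.5, 0, -0.3, 2.9, 0, 0, 0, 4.5, 0, -0.3, 2.9, 0, 0, 0, 4.5, 0, -0.3, 2.9, 0, 0, 0, 4.5, 0, -0.3, 2.9, 0, 0, 0, 4.5]

```text
time: 26.1
tool_pos: [639.1, 65.9, 186.5]
orientation: [3.142, -0.001, 0.237]
ft_force: [-0.1, -0.6, 1.8]
opening: 49.6
grip_force: 15.0
```

```bash
python3 plan.py 377.5,-310.2,130,14
```

```text
t 26.1 grasp [639.2  65.9  23.5] yaw 13.6 op 49.6 gf 15.0 ft [-0.1 -0.6  1.8] j [-0.76  0.9   0.92  1.76 -0.88  0.95 -0.8 ]
377.5,-310.2,130,14 -> [-34.24  30.43 -10.66] [ 0.  -0.  -0.4]
```

Emit:
jog_arm:
  rows: [0, 0, -4, 0, 0, 0, 4.5, 0, 0, -8, 0, 0, 0, 4.5, -2, 2, -11, 0, 0, 0, 4.5, -5, 5, -12, 0, 0, 0, 4.5, -9, 8, -12, 0, 0, 0, 4.5, -13, 11.5, -12, 0, 0, 0, 4.5, -17, 15, -12, 0, 0, 0, 4.5, -21, 18.6, -12, 0, 0, 0, 4.5, -25, 22.2, -12, 0, 0, 0, 4.5, -28, 25, -12, 0, 0, 0, 4.5]

```text
time: 27.1
tool_pos: [426.7, -239.7, 306.2]
orientation: [-3.141, -0.0, 0.237]
ft_force: [1.0, -0.7, -0.6]
opening: 49.6
grip_force: 15.0
```

```bash
python3 plan.py 377.5,-310.2,130,14.1 377.5,-310.2,60,14.1
```

```text
t 27.1 grasp [ 426.8 -239.6  143.2] yaw 13.6 op 49.6 gf 15.0 ft [ 1.  -0.7 -0.6] j [-0.43  0.52  1.13  2.07 -0.6   0.92 -0.3 ]
377.5,-310.2,130,14.1 -> [-6.44  5.7   1.32] [-0.  -0.  -0.5]
377.5,-310.2,60,14.1 -> [-6.45  5.7   8.32] [-0.  -0.  -0.5]
```

Emit:
jog_arm:
  rows: [-3, 2.7, 0, 0, 0, -0.5, 4.5, -5.8, 5.1, 0, 0, 0, -0.5, 4.5, -6.4, 5.6, 2, 0, 0, -0.5, 4.5, -6.4, 5.6, 6, 0, 0, -0.5, 4.5, -6.4, 5.6, 8, 0, 0, -0.5, 4.5, -6.4, 5.6, 8, 0, 0, -0.5, 4.5, -6.4, 5.6, 8, 0, 0, -0.5, 4.5, -6.4, 5.6, 8, 0, 0, -0.5, 4.5]

```text
time: 27.9
tool_pos: [379.4, -308.4, 227.3]
orientation: [3.14, -0.001, 0.245]
ft_force: [0.0, 0.5, -0.9]
opening: 49.6
grip_force: 15.0
```

```bash
python3 plan.py 377.5,-310.2,26.5,14.1
```

```text
t 27.9 grasp [ 379.6 -308.6   64.3] yaw 14.1 op 49.6 gf 15.0 ft [ 0.   0.5 -0.9] j [-0.12  0.61  0.95  2.13 -0.74  0.77 -0.02]
377.5,-310.2,26.5,14.1 -> [-0.23  0.12  3.78] [ 0.1 -0.1 -0. ]
```

Emit:
jog_arm:
  rows: [-0.2, 0.1, 1.5, 0, 0, 0, 4.5, -0.2, 0.1, 2.7, 0, 0, 0, 4.5, -0.2, 0.1, 3.4, 0, 0, 0, 4.5, -0.2, 0.1, 3.6, 0, 0, 0, 4.5, -0.2, 0.1, 3.7, 0, 0, 0, 4.5, -0.2, 0.1, 3.7, 0, 0, 0, 4.5]

```text
time: 28.5
tool_pos: [377.4, -309.6, 189.5]
orientation: [3.142, -0.0, 0.245]
ft_force: [0.6, -0.0, -0.2]
opening: 50.0
grip_force: 15.0
```

```bash
python3 plan.py 377.5,-310.2,26.4,14.1
```

```text
t 28.5 grasp [ 377.5 -309.6   26.5] yaw 14.1 op 50.0 gf 15.0 ft [ 0.6 -0.  -0.2] j [-0.06  0.67  0.86  2.15 -0.82  0.7   0.05]
377.5,-310.2,26.4,14.1 -> [-0.01  0.06  0.01] [ 0. -0. -0.]
```

Touching or within a fraction of a millimetre. I'll nudge down, release, rise and retreat.

Emit:
jog_arm:
  rows: [0, 0, 0.07, 0, 0, 0, 4.5, 0, 0, 0.07, 0, 0, 0, 4.5, 0, 0, 0.07, 0, 0, 0, 5.5, 0, 0, 0.07, 0, 0, 0, 7, 0, 0, 0.07, 0, 0, 0, 7, 0, 0, -3, 0, 0, 0, 7, 0, 0, -7, 0, 0, 0, 7, 0, 0, -11, 0, 0, 0, 7, 0, 0, -15, 0, 0, 0, 7, 0, 0, -19, 0, 0, 0, 7]

```text
time: 29.5
tool_pos: [377.0, -309.5, 380.6]
orientation: [-3.141, 0.0, 0.245]
ft_force: [1.7, 0.9, -0.3]
opening: 69.7
grip_force: 0.0
```

Emit:
jog_arm:
  rows: [0, 4, 0, 0, 0, 0, 7, 0, 8, 0, 0, 0, 0, 7, 0, 12, 0, 0, 0, 0, 7, 0, 16, 0, 0, 0, 0, 7, 0, 19, 0, 0, 0, 0, 7, 0, 19, 0, 0, 0, 0, 7, 0, 19, 0, 0, 0, 0, 7]

```text
time: 30.2
tool_pos: [422.9, -494.2, 378.6]
orientation: [-3.141, 0.001, 0.244]
ft_force: [-0.2, 0.3, -0.4]
opening: 70.2
grip_force: 0.0
```

```bash
python3 plan.py; python3 - <<'E'
from vis import *
I=grab()
for n,c,uv,r,a,b,w,cs in(("grey","light",(462,237),25,72.9,73,11,("top",)),("pad","red",(464,270),25,3,23,16,("top","scene")),("small","bright",(318,241),18,35.9,36,9,("top",)),("large","disc",(319,243),55,0,14,30,("top",)),
 ("white","light",(373,169),25,69.9,70,9,("top",)),("green","green",(245,238),25,3,73,20,("top","scene")),("brass","brass",(249,270),29,3,21,16,("top",))):
    x,q=fit(I,c,uv,r,a,b,w,cs); print(n,x.round(1),q.round(1))
cv2.imwrite("pics/p8.png",np.vstack([cv2.resize(I["top"]["img"][140:310,210:510],None,fx=1.8,fy=1.8),cv2.resize(I["scene"]["img"][80:350,100:400][:160+100],None,fx=1.8,fy=1.8)])[:600,:,::-1])
E
```

```text
t 30.2 grasp [ 422.7 -494.2  215.6] yaw 14.0 op 70.2 gf 0.0 ft [-0.2  0.3 -0.4] j [ 0.15  0.67  1.02  1.6  -0.6   1.22 -0.03]
grey [ 470.8 -283.6] [-0.3 -0.2  0.3  0.2]
pad [ 378.4 -308.9] [-1.2 -0.3  0.1  0.8 -1.  -0.3  0.9  1.9]
small [464.8  87.9] [ 2.9  3.1 -2.8 -2.6]
large [460.2  87.5] [ 0.1  0.  -0.1 -0. ]
white [656.6 -61. ] [ 0.2  0.5 -0.2 -0.5]
green [480.9 284.2] [-0.1  0.4 -0.8  0.6  0.3  0.7  0.1  1. ]
brass [385.3 283.7] [-0.7 -0.3  0.8  0.3]
```

View pics/p8.png

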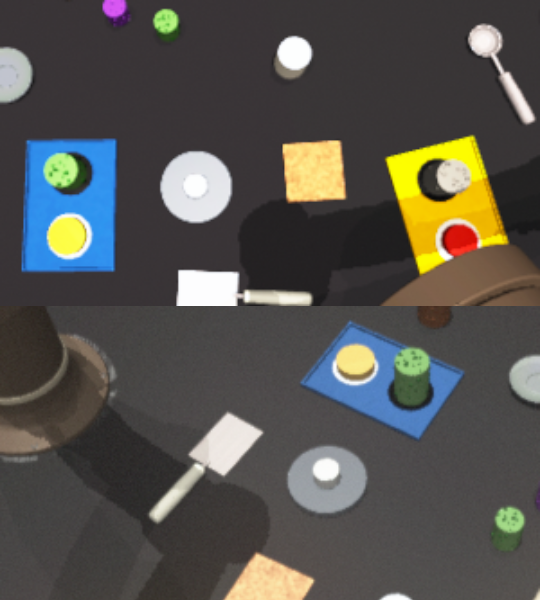

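All parts are in place: green (61,172), brass (69,236), grey (453,175), pad (460,240), small plate (195,185) on the large plate, white (293,57). One tighter check remains on the small plate and grey.

```bash
python3 - <<'E'
from vis import *
I=grab()
for n,uv in(("top",(318,242)),("scene",None)):
    d=I[n]; c=proj(d,[460,87.5,36])[0]; v=d["img"].max(2)
    u0,v0=map(int,c.round()); print(n,c.round(1)); print(v[v0-10:v0+11:2,u0-12:u0+13:2])
    t=int(np.percentile(v[v0-10:v0+11,u0-10:u0+11],50)); 
    for th in(225,240,250):
        COL["q"]=((0,0,th),(180,255,255)); m=mask(d,"q",c,11)
        if m is not None: mo=cv2.moments(m,True); p=(mo["m10"]/mo["m00"],mo["m01"]/mo["m00"]); print(th,mo["m00"],"xy at z36",ray(d,p,36)[0].round(1))
d=I["scene"]
for n,q in(("grey",(471,-286.5)),):
    c=proj(d,[*q,73])[0];u,w=map(int,c);print(c);print(d["img"].max(2)[w-12:w+14:2,u-14:u+16:2])
E
```

```text
top [318.2 243. ]
[[229 229 229 230 231 232 231 232 232 232 231 232 233]
 [229 230 231 230 231 232 232 232 232 232 232 233 233]
 [231 231 231 231 235 252 252 252 226 231 232 232 233]
 [231 231 230 211 254 254 254 254 254 234 233 233 233]
 [231 231 232 251 254 254 254 254 254 244 231 233 233]
 [231 232 232 253 254 254 254 254 254 252 231 234 234]
 [232 232 233 241 254 254 254 254 254 240 232 235 234]
 [232 233 233 230 253 254 254 254 252 221 234 235 235]
 [233 233 233 234 201 238 240 236 219 235 235 235 235]
 [233 233 234 234 234 235 229 234 235 235 235 235 236]
 [233 233 234 234 235 235 235 235 235 236 236 237 236]]
225 529.0 xy at z36 [460.  88.  36.]
240 134.0 xy at z36 [461.  88.  36.]
250 124.0 xy at z36 [461.3  88.   36. ]
scene [280.9 170.9]
[[129 161 161 162 161 163 159 162 161 163 163 160 158]
 [162 163 163 160 163 164 168 164 163 159 162 162 163]
 [163 163 163 165 206 231 250 241 201 163 160 162 162]
 [162 163 164 227 251 251 252 252 252 220 164 163 162]
 [164 163 173 251 252 252 252 252 252 250 162 167 163]
 [166 163 180 252 252 252 252 252 252 251 164 165 164]
 [163 165 16
[... 531 characters left out ...]
1 251]
 [211 218 232 228 181 203 204 205 207 208 209 209 213 250 251]
 [216 229 230 169 193 205 206 207 209 204 171 199 167 231 251]
 [215 228 202 139 202 199 204 207 208 203 186 209 206 209 240]
 [229 228 149 185 202 177 181 174 209 210 209 211 190 205  88]
 [231 225 143 180 182 181 194 203 209 210 211 209 179 199  86]
 [232 225 148 177 204 208 210 209 210 212 212 213 211 203  76]
 [230 226 204 210 208 210 210 210 176 182 212 211 211 131  95]
 [231 229 201 203 181 207 181 206 198 202 215 211 195  87 101]
 [231 230 184 193 179 210 194 184 213 213 211 195  97  87  89]
 [229 227 225 130 186 208 211 206 210 202 161  91  89  89  85]
 [228 227 230 113  84 111 128 114 107 104  93  92  90  88  87]]
```

```bash
python3 -c "
from cell import ctrl; print(ctrl.hand_in())"
```

```text
the job is handed in; nothing more can be done
None
```

Both kits are made up and the job is handed in at about 31 s of the 120 s allowed; the last pictures showed the small plate centred on the large one, every part within a few mm of its mark, and the white specimen unmoved.

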